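# Complete the honeycomb of sample bottles in the round pan

## Task

The round steel pan holds five capped white sample bottles standing like a honeycomb, with two of the outer places empty. Find the two bottles on the bench that match them in size and shape and stand one upright in each empty place, setting it down on the pan's floor before letting go; do not tip either bottle over.

Things in the scene. Friction and masses are not known exactly. Their poses are not given: they have to be found in the camera images.
- bottle_a: White plastic sample bottle like the five in the pan, standing on the bench: body 50 mm across, 58 mm high; shoulder slopes in to a 24 mm neck at 68 mm; grey cap 26 mm across from 76 mm to the top at 104 mm. 105 to 210 g. Grip it by the cap from above. Origin: centre of its underside, z up its axis. May go in either empty place.
- bottle_b: Second matching bottle, identical to bottle_a, same origin. Others that do not match stand among them, as near as 90 mm between centres: a wider bottle (68 mm across, 106 high), a small one (32 across, 66 high), a squat jar (54 across, 44 high) and a brass weight (38 across, 60 high); a brush lies nearer the robot.
- place_a (a point): Centre of one empty place, on the floor of the round steel pan; z up, the pan's centre is 62 mm along its -x. The pan is fixed: inner radius 95 mm, wall 3 mm, rim 50 mm and floor 4 mm above the bench. Five bottles stand in it: one at the centre, four around it 62 mm from the centre. An empty place leaves a bottle about 10 mm of play all round.
- place_b (a point): Centre of the other empty place on the pan's floor, also 62 mm from the pan's centre, 120 degrees counter-clockwise (seen from above) from place_a, with one packed bottle between the two; axes parallel to place_a's.
Things that resemble listed ones, but are neither listed nor needed, are in the scene too. What is shaped like the part that bears place_a but green is not meant.

How it is judged:
By the outcome, as a careful person would: the job done as asked, in the order asked, and still so for the second after the job is handed in, with the robot touching nothing.
It also fails if it takes over 64 s, if anything falls off the work surface, if the arm or the gripper's body presses on something with over 40 N, if the wrist force passes 120 N, or if a joint passes its speed limit or range.

## Robot

A 6-joint arm with a two-finger parallel gripper is mounted at the origin on the work surface. World frame = base frame: x ahead of the robot, y to its left, z up, the work surface at z = 0. Lengths are in m, angles in rad, forces in N, time in s.
With the tool pointing down it reaches from about 0.35 to 0.975 m from the base axis. Payload 4.9 kg.
Tool frame: the origin (TCP) lies at the very end of the fingers, on their centre line; the grasp point (between the pads) lies 19 mm behind it (ctrl.grip_point_offset is the distance from the TCP to the grasp point, in m); z points along the fingers, y is the line along which they close (so a half turn about z gives the same grasp; the last joint's range is limited). The gripper opens to 85 mm and grips with 20 to 120 N. Pads are 22 mm wide; open, the fingers measure 114 mm over their backs; the gripper's body (76 mm by 85 mm) begins 54 mm behind the grasp point. The pads swing forward as they close: fully open they stand 13 mm farther back than shut.
Start: joints at [1.102, 0.053, 1.613, -0, 1.476, -0.119], TCP at [0.214, 0.587, 0.231] pointing down, gripper open.
Joint ranges: [-3.01, 3.01], [-1.01, 2.22], [0.06, 2.58], [-1.02, 4.17], [0.09, 2.62], [-3.14, 3.14]. Speed limits (rad/s): [2.57, 2.57, 3.14, 3.14, 3.14, 3.14].

## Interface

Orientations are given as a rotation vector (axis times angle).
In Python, from station import ctrl gives the robot as it stands.
- The arm moves only by the tool send_rows, never from a script. Its argument "rows" is a list of rows, each a list of 3 entries, a list of its own where there are three numbers: the finger opening in cm, from 0 to 8.54, then the shift along the tool's x, y, z in cm, then the turn about the tool's z in degrees. A call has 1 to 10 rows; each row shifts and turns the commanded pose from where the row before left it, along the tool's axes as they then stand; what a row does not reach is not made up. A row lasts 1/8 s, in which the tool goes at most 62.5 mm and 10.7 degrees, less where a joint would pass 70% of its speed; a pose out of reach is approached as far as the arm can. A call with a gripper value outside its range is refused whole. The fingers move at their own pace and stop on an object; "newtons" is the grip in N (left out, the last holds). Time passes only in rows, so rows that do not move let the fingers close. It gives the time, the measured TCP pose, the force, the opening and the grip force at its end, in the units of the state.
- ctrl.get_obs(): the state, without advancing time (a new reading comes with each control period).
- ctrl.get_image(name): name is "scene" or "side" or "wrist"; returns a dict with "frame" (384x512x3 uint8, red, green, blue), "range_z" (384x512 float32, m along the optical axis (not along the pixel's ray), 0 where there is no reading), "fx", "fy", "cx", "cy" (pixels), "cam_to_world" (4x4, takes a point from camera to world coordinates). Camera axes: x right, y down, z forward; pixel columns grow to the right and rows downward; lengths in m; the calibration is good to about 2 mm. The wrist camera is an equidistant fisheye: a pixel r from the principal point sees the ray r / f radians off the axis. A picture is of the moment at which its call begins.
- ctrl.finish_job(): hands the job in; it is judged then, once.
The state is a dict: "t": time; "q": joint angles; "dq": joint speeds; "effort": joint torques, N m; "tool_pos": TCP position; "tool_rot": TCP orientation; "contact_force": force on the tool from outside, world axes, zero at the start; "wrist_torque": the same for the moment, N m; "opening": finger opening in m; "grip_force": force on a finger pad.
Only numpy, scipy, OpenCV 4.12 (cv2) and the standard library are available. Lean on these libraries where they do the work, as an engineer would, in place of code of your own. Each camera call takes 0.05 s, during which the arm holds its last target. There are 200 camera calls.

## Working session

There is one attempt and no reset: what is moved stays moved. The work goes in short steps, Python scripts to look and compute and a tool call to move; the robot and the scene stay as the last step left them, time stands still between calls to the robot, and variables do not carry over. Pictures are saved under pics/ and viewed, at most 10 in all, crops included, and the job is handed in when it is done.

Besides the shell and the picture viewer there is one more tool, called as name([rows], argument=value, ...), one row to a line, values as JSON. send_rows: Moves the arm, as the interface text tells. Its arguments: {"type":"object","properties":{"rows":{"type":"array","items":{"type":"array"}},"newtons":{"type":"number"}},"required":["rows"]}

```bash
mkdir -p pics; cat > h.py <<'E'
import numpy as np, cv2
from station import ctrl
from scipy.spatial.transform import Rotation as R
def cloud(im):
    z=im["range_z"]; v,u=np.indices(z.shape)
    p=np.stack([(u-im["cx"])/im["fx"]*z,(v-im["cy"])/im["fy"]*z,z],-1)
    T=im["cam_to_world"]; return p@T[:3,:3].T+T[:3,3]
def save(n,f): cv2.imwrite(f"pics/{n}.png",cv2.cvtColor(f,cv2.COLOR_RGB2BGR))
E
python3 - <<'E'
from h import *
ims=[ctrl.get_image(n) for n in("scene","side")]
for n,i in zip(("scene","side"),ims):
    np.savez(n,**i); save(n,i["frame"]); print(n,i["cam_to_world"].round(3).tolist(),i["fx"])
o=ctrl.get_obs();print(o["t"],o["tool_rot"],R.from_rotvec(o["tool_rot"]).as_matrix().round(3))
E
```

```text
scene [[0.264, 0.629, -0.731, 1.319], [0.964, -0.168, 0.204, -0.288], [0.005, -0.759, -0.651, 0.783], [0.0, 0.0, 0.0, 1.0]] 405.0683960610359
side [[0.98, -0.151, 0.131, 0.367], [-0.2, -0.726, 0.658, -0.598], [-0.004, -0.671, -0.742, 0.667], [0.0, 0.0, 0.0, 1.0]] 358.3342070314968
0.1 [-5.46458196e-01 -3.09311513e+00  2.88201689e-03] [[-0.939  0.343 -0.001]
 [ 0.343  0.939 -0.002]
 [ 0.    -0.002 -1.   ]]
```

View pics/scene.png

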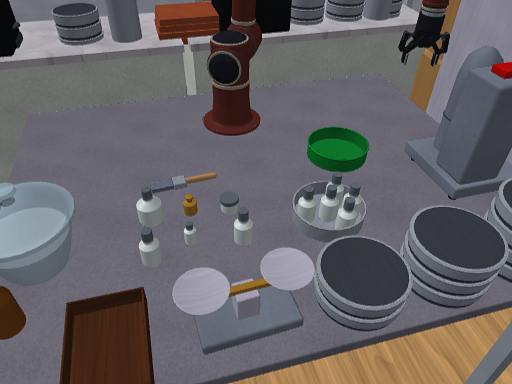

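View pics/side.png

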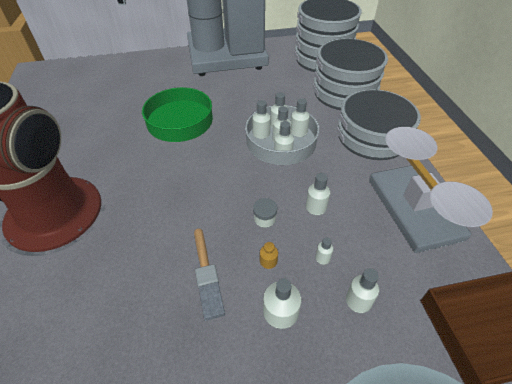

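The scene picture shows these look-alikes: wide bottle (149,207), slim bottle (150,247), slim bottle (243,228), small bottle (190,233), jar (229,202) and brass weight (190,205). The steel pan is at (329,210) and the green decoy pan at (338,150). In the side picture the slim pair is at (363,290) and (318,195), the wide bottle at (282,303), and the pan at (282,130). I choose the two slim ones.

```bash
cat > m.py <<'E'
from h import *
from scipy.optimize import least_squares
def circ(p,r):
    return least_squares(lambda c:np.hypot(*(p-c).T)-r,p.mean(0),loss='soft_l1',f_scale=.002).x
def measure(ims):
  for n,im in ims.items():
    P=cloud(im)
    for lo,hi,r,amax in((.079,.115,.013,4000),):
        m=((P[...,2]>lo)&(P[...,2]<hi)&(im["range_z"]>0)&(P[...,0]>.3)&(P[...,0]<.95)&(abs(P[...,1])<.5)).astype(np.uint8)
        k,l,s,c=cv2.connectedComponentsWithStats(m)
        for i in range(1,k):
            if not 25<s[i,4]<1500: continue
            q=P[l==i]
            # body beneath: points within 50mm, z .015-.055
            top=q[:,2].max(); side=q[q[:,2]<top-.005][:,:2]
            if len(side)<8: continue
            cc=circ(side,r)
            d=np.hypot(P[...,0]-cc[0],P[...,1]-cc[1]); b=(d<.045)&(P[...,2]>.012)&(P[...,2]<.055)
            bd=d[b]
            print(n,c[i].round(),s[i,4],"cap",cc.round(4),"top",top.round(3),"rbody med",np.median(bd).round(3) if len(bd) else None,"caprms",np.std(np.hypot(*(side-cc).T)).round(4), "rgb",im["frame"][l==i].mean(0).round())
if __name__=="__main__":
    ims={n:dict(np.load(n+".npz")) for n in("scene","side")}
    measure(ims)
    for n,box in(("scene",(285,170,375,245)),("side",(238,85,325,165))):
        im=ims[n];P=cloud(im);u0,v0,u1,v1=box
        q=P[v0:v1,u0:u1].reshape(-1,3); q=q[(q[:,2]>.044)&(q[:,2]<.054)]
        c=q[:,:2].mean(0)
        for _ in range(5):
            d=np.hypot(*(q[:,:2]-c).T); s=q[(d>.09)&(d<.105)][:,:2] if _ else q[:,:2]; c=circ(s,.0965)
        print(n,"pan",c,len(s))
    a=cv2.resize(ims["scene"]["frame"][175:285,120:270],None,fx=4,fy=4);save("crop",a)
E
python3 m.py
```

```text
scene [334. 185.] 244 cap [0.5761 0.1439] top 0.11 rbody med 0.034 caprms 0.0104 rgb [69. 74. 81.]
scene [351. 197.] 272 cap [0.6305 0.1694] top 0.11 rbody med 0.039 caprms 0.0078 rgb [71. 76. 83.]
scene [146. 193.] 131 cap [ 0.4633 -0.3371] top 0.11 rbody med 0.034 caprms 0.002 rgb [65. 70. 77.]
scene [308. 193.] 129 cap [0.5726 0.0752] top 0.11 rbody med 0.027 caprms 0.0014 rgb [69. 75. 82.]
scene [243. 214.] 138 cap [ 0.6054 -0.1108] top 0.107 rbody med 0.025 caprms 0.001 rgb [68. 73. 81.]
scene [488. 216.] 56 cap [0.7761 0.4782] top 0.114 rbody med None caprms 0.0087 rgb [119. 125. 134.]
scene [146. 234.] 157 cap [ 0.6147 -0.3479] top 0.108 rbody med 0.025 caprms 0.0015 rgb [67. 72. 79.]
scene [444. 271.] 1153 cap [0.8983 0.2553] top 0.115 rbody med 0.025 caprms 0.031 rgb [ 92.  97. 104.]
scene [509. 245.] 68 cap [0.876  0.4357] top 0.115 rbody med 0.024 caprms 0.0021 rgb [ 91.  95. 103.]
scene [247. 291.] 734 cap [ 0.8399 -0.1631] top 0.109 rbody med 0.033 caprms 0.0103 rgb [132. 113.  93.]
side [312.  44.] 183 cap [0.7737 0.4778] top 0.115 rbody med 0.018 caprms 0.0077 rgb [109
[... 209 characters left out ...]
. 107.]
side [301. 105.] 129 cap [0.6409 0.1599] top 0.11 rbody med 0.025 caprms 0.0012 rgb [ 94. 103. 106.]
side [261. 107.] 126 cap [0.5343 0.1743] top 0.11 rbody med 0.026 caprms 0.0011 rgb [ 95. 103. 106.]
side [422. 179.] 623 cap [ 0.8147 -0.1623] top 0.109 rbody med 0.031 caprms 0.0137 rgb [144. 131. 107.]
side [320. 181.] 174 cap [ 0.6055 -0.1103] top 0.108 rbody med 0.025 caprms 0.0017 rgb [ 94. 103. 106.]
side [369. 278.] 283 cap [ 0.6149 -0.3475] top 0.108 rbody med 0.025 caprms 0.0016 rgb [ 94. 103. 106.]
side [283. 289.] 286 cap [ 0.4633 -0.3367] top 0.109 rbody med 0.034 caprms 0.0005 rgb [ 96. 105. 109.]
scene pan [0.58515356 0.13482529] 378
side pan [0.58245277 0.13410905] 334
```

View pics/crop.png

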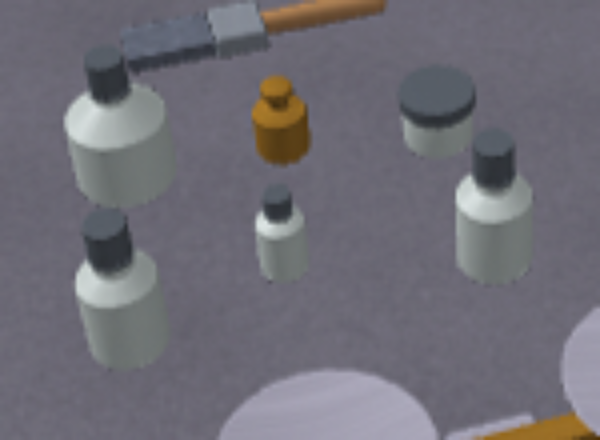

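The crop confirms the pair: the two slim bottles at crop (122,290) and (494,210) have the same size and shape, and both measure a 25 mm body radius. The wide one at (118,130) measures 34 mm and is excluded, as are the small bottle, the jar and the weight.

- Bottle A is at (0.6055, -0.1105) and bottle B at (0.615, -0.348).
- The pan centre is about (0.583, 0.1355), with packed bottles at 21.5°, 81.5°, 141.5° and 261.5°.
- The empty places are therefore a (0.5245, 0.1135) and b (0.6315, 0.097).

I will first turn the fingers by 18.4°, so that the closing line passes between the pan's neighbours.

send_rows([
  [5, [0, 0, 0], 9.2],
  [5, [0, 0, 0], 9.2],
  [5, [0, 0, 0], 0],
], newtons=30)

```text
t: 0.48
tool_pos: [0.214, 0.5869, 0.2307]
tool_rot: [-1.031, -2.967, 0.002]
contact_force: [-0.2, -0.4, -0.1]
opening: 0.0498
grip_force: 0.0
```

```bash
cat > go.py <<'E'
from h import *
import sys
o=ctrl.get_obs();M=R.from_rotvec(o["tool_rot"]).as_matrix()
g=np.array([float(a) for a in sys.argv[1:4]])
d=M.T@(g-o["tool_pos"])*100
print("t",o["t"],"pos",o["tool_pos"].round(4),"y",M[:,1].round(3),"shift cm",d.round(2),"rows",np.ceil(np.linalg.norm(d)/6),"op",o["opening"],"grip",o["grip_force"],"F",o["contact_force"].round(1))
E
python3 go.py .6055 -.1105 .2
```

```text
t 0.475 pos [0.214  0.5869 0.2307] y [ 0.62   0.784 -0.001] shift cm [-73.96 -30.42   3.11] rows 14.0 op 0.04976515887953074 grip 0.0 F [-0.2 -0.4 -0.1]
```

send_rows([
  [5, [-4, -1.6, 0.1], 0],
  [5, [-4, -1.6, 0.1], 0],
  [5, [-4, -1.6, 0.1], 0],
  [5, [-4, -1.6, 0.1], 0],
  [5, [-4, -1.6, 0.1], 0],
  [5, [-4, -1.6, 0.1], 0],
  [5, [-4, -1.6, 0.1], 0],
  [5, [-4, -1.6, 0.1], 0],
  [5, [-4, -1.6, 0.1], 0],
  [5, [-4, -1.6, 0.1], 0],
])

```text
t: 1.72
tool_pos: [0.4284, 0.2118, 0.2212]
tool_rot: [1.03, 2.968, 0.0]
contact_force: [0.7, 0.6, -0.6]
opening: 0.0497
grip_force: 0.0
```

send_rows([
  [5, [-4, -1.6, 0.1], 0],
  [5, [-4, -1.6, 0.1], 0],
  [5, [-4, -1.6, 0.1], 0],
  [5, [-4, -1.6, 0.1], 0],
  [5, [-4, -1.6, 0.1], 0],
  [5, [-4, -1.6, 0.1], 0],
  [5, [-4, -1.6, 0.1], 0],
  [5, [-4, -1.6, 0.1], 0],
  [5, [-1.96, -1.6, 0.1], 0],
  [5, [0, 0, 0], 0],
])

```text
t: 2.98
tool_pos: [0.6041, -0.1119, 0.2117]
tool_rot: [-1.035, -2.965, -0.0]
contact_force: [1.0, -0.5, -0.1]
opening: 0.0501
grip_force: 0.0
```

```bash
python3 go.py .6055 -.1105 .073
```

```text
t 2.975 pos [ 0.6041 -0.1119  0.2117] y [ 0.622  0.783 -0.   ] shift cm [-0.04  0.2  13.87] rows 3.0 op 0.05005597199207216 grip 0.0 F [ 1.  -0.5 -0.1]
```

send_rows([
  [5, [0, 0.2, 3], 0],
  [5, [0, 0, 3], 0],
  [5, [0, 0, 2], 0],
  [5, [0, 0, 0], 0],
])

```text
t: 3.48
tool_pos: [0.6042, -0.108, 0.1303]
tool_rot: [-1.031, -2.963, -0.0]
contact_force: [-0.1, 0.4, -0.7]
opening: 0.0501
grip_force: 0.0
```

```bash
python3 go.py .6055 -.1105 .073; python3 - <<'E'
from h import *
i=ctrl.get_image("wrist");save("w1",i["frame"]);print(i["fx"],i["cx"],i["cy"])
E
```

```text
t 3.475 pos [ 0.6042 -0.108   0.1303] y [ 0.621  0.784 -0.001] shift cm [-0.28 -0.1   5.73] rows 1.0 op 0.050069855541901444 grip 0.0 F [-0.1  0.4 -0.7]
297.3186396354542 257.3952801710388 192.31425317819114
```

View pics/w1.png

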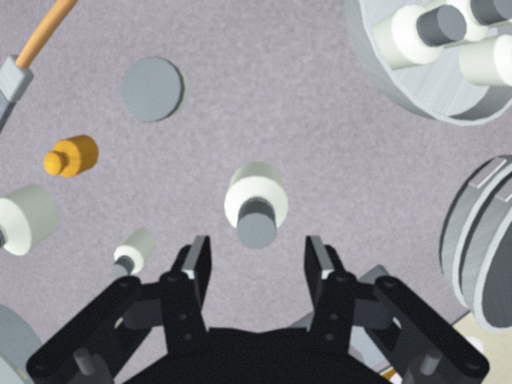

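The wrist view shows the cap top at (257,232), midway between the finger tips (210 and 305). The slim bottle is lined up and nothing is near it. Going down to grip.

send_rows([
  [5, [-0.2, 0, 2.5], 0],
  [5, [0, 0, 2.2], 0],
  [5, [0, 0, 1], 0],
  [5, [0, 0, 0], 0],
  [2.2, [0, 0, 0], 0],
  [2.2, [0, 0, 0], 0],
  [2.2, [0, 0, 0], 0],
  [2.2, [0, 0, 0], 0],
], newtons=40)

```text
t: 4.53
tool_pos: [0.608, -0.1108, 0.0765]
tool_rot: [1.034, 2.965, -0.0]
contact_force: [-0.1, -0.8, 4.9]
opening: 0.025
grip_force: 39.4
```

```bash
python3 go.py .6055 -.1105 .2
```

```text
t 4.525 pos [ 0.608  -0.1108  0.0765] y [0.622 0.783 0.001] shift cm [  0.19  -0.12 -12.35] rows 3.0 op 0.024966691260152617 grip 39.42629098892212 F [-0.1 -0.8  4.9]
```

send_rows([
  [2.2, [0, 0, -1.5], 0],
  [2.2, [0, 0, -3], 0],
  [2.2, [0, 0, -4], 0],
  [2.2, [0, 0, -4], 0],
  [2.2, [0, 0, -1.5], 0],
  [2.2, [0, 0, 0], 0],
])

```text
t: 5.28
tool_pos: [0.6076, -0.1105, 0.2161]
tool_rot: [1.034, 2.965, 0.0]
contact_force: [-0.3, 0.0, -2.1]
opening: 0.0249
grip_force: 39.3
```

```bash
python3 go.py .6315 .097 .21
```

```text
t 5.275 pos [ 0.6076 -0.1105  0.2161] y [0.622 0.783 0.001] shift cm [11.03 17.74  0.61] rows 4.0 op 0.024910823813840403 grip 39.33173596858978 F [-0.3  0.  -2.1]
```

send_rows([
  [2.2, [1.5, 2.5, 0], 0],
  [2.2, [2.2, 3.5, 0], 0],
  [2.2, [2.2, 3.5, 0], 0],
  [2.2, [2.2, 3.5, 0], 0],
  [2.2, [1.5, 2.7, 0], 0],
  [2.2, [1.2, 2.1, 0], 0],
  [2.2, [0, 0, 0], 0],
  [2.2, [0, 0, 0], 0],
])

```text
t: 6.28
tool_pos: [0.6325, 0.0956, 0.2132]
tool_rot: [-1.034, -2.964, 0.002]
contact_force: [-0.4, -0.0, -1.2]
opening: 0.025
grip_force: 39.5
```

```bash
python3 go.py .633 .0965 .0805; python3 - <<'E'
from h import *
a=ctrl.get_image("scene")["frame"][120:270,240:440];b=ctrl.get_image("side")["frame"][30:180,200:400]
save("c2",cv2.resize(np.hstack([a,b]),None,fx=2,fy=2,interpolation=cv2.INTER_CUBIC))
E
```

```text
t 6.275 pos [0.6325 0.0956 0.2132] y [ 0.622  0.783 -0.002] shift cm [-0.02  0.14 13.27] rows 3.0 op 0.02502721726915551 grip 39.53471302986145 F [-0.4 -0.  -1.2]
```

View pics/c2.png

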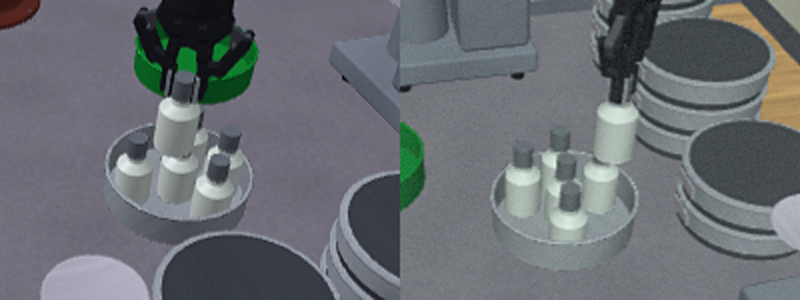

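Both views show the bottle hanging upright over the pan with the open front place below it, left crop (175,195) and right crop (610,215). Lowering.

send_rows([
  [2.2, [0, 0.1, 2], 0],
  [2.2, [0, 0, 3.5], 0],
  [2.2, [0, 0, 3.5], 0],
  [2.2, [0, 0, 2], 0],
  [2.2, [0, 0, 1], 0],
  [2.2, [0, 0, 0.5], 0],
  [2.2, [0, 0, 0], 0],
])

```text
t: 7.25
tool_pos: [0.6346, 0.0969, 0.0912]
tool_rot: [1.034, 2.965, 0.001]
contact_force: [-0.0, -1.0, -1.9]
opening: 0.0247
grip_force: 39.5
```

```bash
python3 go.py .633 .0965 .0805
```

```text
t 7.25 pos [0.6346 0.0969 0.0912] y [0.622 0.783 0.001] shift cm [ 0.1  -0.13  1.07] rows 1.0 op 0.02468590916119609 grip 39.54897701740265 F [-0.  -1.  -1.9]
```

send_rows([
  [2.2, [0.1, -0.1, 0.4], 0],
  [2.2, [0, 0, 0.4], 0],
  [2.2, [0, 0, 0], 0],
  [2.2, [0, 0, 0], 0],
])

```text
t: 7.75
tool_pos: [0.6326, 0.0967, 0.0823]
tool_rot: [1.034, 2.966, 0.0]
contact_force: [-0.0, -0.4, -1.7]
opening: 0.0246
grip_force: 39.5
```

send_rows([
  [2.2, [0, 0, 0.2], 0],
  [2.2, [0, 0, 0], 0],
])

```text
t: 8.0
tool_pos: [0.6328, 0.0967, 0.0805]
tool_rot: [1.034, 2.966, 0.0]
contact_force: [-0.7, -0.0, -0.3]
opening: 0.0247
grip_force: 39.5
```

send_rows([
  [2.2, [0, 0, 0.1], 0],
  [2.2, [0, 0, 0], 0],
])

```text
t: 8.25
tool_pos: [0.6331, 0.0966, 0.0805]
tool_rot: [1.034, 2.966, 0.0]
contact_force: [-1.8, -1.4, 4.3]
opening: 0.0252
grip_force: 40.1
```

The floor now carries the bottle: the vertical force went from -2 N to +4 N. Releasing gently and going up.

send_rows([
  [3, [0, 0, 0], 0],
  [4, [0, 0, 0], 0],
  [4.4, [0, 0, 0], 0],
  [4.4, [0, 0, -1], 0],
  [4.4, [0, 0, -3], 0],
  [4.4, [0, 0, -4], 0],
  [4.4, [0, 0, -4], 0],
  [4.4, [0, 0, 0], 0],
])

```text
t: 9.25
tool_pos: [0.6353, 0.0969, 0.2054]
tool_rot: [1.031, 2.958, 0.006]
contact_force: [0.9, -0.2, 0.5]
opening: 0.0439
grip_force: 0.0
```

```bash
python3 go.py .615 -.348 .2; python3 - <<'E'
from m import *
measure({n:ctrl.get_image(n) for n in("side",)})
E
```

```text
t 9.25 pos [0.6353 0.0969 0.2054] y [0.622 0.783 0.006] shift cm [-26.06 -36.11   0.5 ] rows 8.0 op 0.04393367178404156 grip 0.0 F [ 0.9 -0.2  0.5]
side [350.  80.] 684 cap [0.8078 0.2391] top 0.115 rbody med 0.027 caprms 0.027 rgb [110. 118. 121.]
side [282. 114.] 401 cap [0.5826 0.1362] top 0.111 rbody med 0.038 caprms 0.0251 rgb [ 96. 105. 107.]
side [303. 113.] 269 cap [0.6302 0.109 ] top 0.11 rbody med 0.036 caprms 0.0103 rgb [ 96. 105. 108.]
side [261. 107.] 127 cap [0.5339 0.1746] top 0.11 rbody med 0.026 caprms 0.0011 rgb [ 95. 104. 107.]
side [422. 179.] 623 cap [ 0.8148 -0.1623] top 0.109 rbody med 0.031 caprms 0.0138 rgb [144. 132. 108.]
side [369. 278.] 283 cap [ 0.6152 -0.3474] top 0.107 rbody med 0.025 caprms 0.0005 rgb [ 94. 104. 107.]
side [283. 289.] 284 cap [ 0.4634 -0.3367] top 0.109 rbody med 0.034 caprms 0.0013 rgb [ 97. 106. 109.]
```

The first bottle stands with its cap top level with the others. Now bottle B.

send_rows([
  [4.8, [-2.6, -3.6, 0], 0],
  [4.8, [-2.6, -3.6, 0], 0],
  [4.8, [-2.6, -3.6, 0], 0],
  [4.8, [-2.6, -3.6, 0], 0],
  [4.8, [-2.6, -3.6, 0], 0],
  [4.8, [-2.6, -3.6, 0], 0],
  [4.8, [-2.6, -3.6, 0], 0],
  [4.8, [-2.6, -3.6, 0], 0],
  [4.8, [-2.6, -3.6, 0], 0],
  [4.8, [-2.6, -3.6, 0], 0],
])

```text
t: 10.55
tool_pos: [0.6114, -0.3478, 0.1971]
tool_rot: [-1.033, -2.964, -0.002]
contact_force: [0.8, 0.6, 0.4]
opening: 0.048
grip_force: 0.0
```

send_rows([
  [4.8, [0, 0, 2.5], 0],
  [4.8, [0, 0, 3], 0],
  [4.8, [0, 0, 1.8], 0],
  [4.8, [0, 0, 0], 0],
  [4.8, [0, 0, 0], 0],
])

```text
t: 11.18
tool_pos: [0.6129, -0.3471, 0.1273]
tool_rot: [1.033, 2.965, -0.001]
contact_force: [0.1, -0.1, -0.2]
opening: 0.048
grip_force: 0.0
```

```bash
python3 go.py .615 -.3478 .076; python3 - <<'E'
from h import *
i=ctrl.get_image("wrist");save("w2",i["frame"])
E
```

```text
t 11.175 pos [ 0.6129 -0.3471  0.1273] y [0.621 0.783 0.   ] shift cm [-0.2   0.07  5.13] rows 1.0 op 0.04798818037117916 grip 0.0 F [ 0.1 -0.1 -0.2]
```

View pics/w2.png

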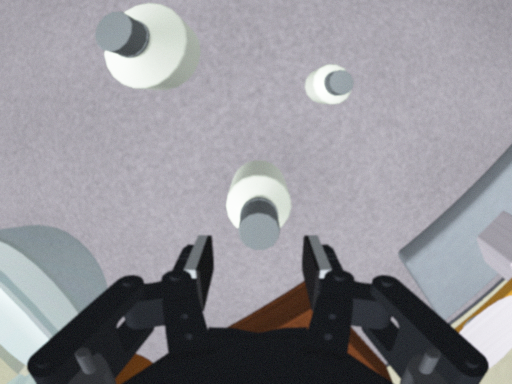

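The wrist view shows the cap at (259,232), centred between the finger tips (212 and 303). The bowl at lower left and the brown box at the bottom may be close to the gripper, so I check their clearance.

```bash
python3 - <<'E'
from h import *
for n in("scene","side"):
    P=cloud(dict(np.load(n+".npz"))).reshape(-1,3); d=np.hypot(P[:,0]-.614,P[:,1]+.348)
    for a,b in((.03,.06),(.06,.08),(.08,.1),(.1,.13)):
        s=P[(d>a)&(d<b)]; print(n,a,b,s[:,2].max().round(3),s[s[:,2].argmax()].round(3))
E
```

```text
scene 0.03 0.06 0.005 [ 0.648 -0.375  0.005]
scene 0.06 0.08 0.005 [ 0.65  -0.403  0.005]
scene 0.08 0.1 0.048 [ 0.582 -0.254  0.048]
scene 0.1 0.13 0.07 [ 0.582 -0.252  0.07 ]
side 0.03 0.06 0.004 [ 0.57  -0.369  0.004]
side 0.06 0.08 0.004 [ 0.58  -0.407  0.004]
side 0.08 0.1 0.047 [ 0.575 -0.256  0.047]
side 0.1 0.13 0.068 [ 0.575 -0.24   0.068]
```

Clear all round.

send_rows([
  [4.8, [-0.2, 0, 2.4], 0],
  [4.8, [0, 0, 2], 0],
  [4.8, [0, 0, 0.7], 0],
  [4.8, [0, 0, 0], 0],
  [2.2, [0, 0, 0], 0],
  [2.2, [0, 0, 0], 0],
  [2.2, [0, 0, 0], 0],
  [2.2, [0, 0, 0], 0],
])

```text
t: 12.22
tool_pos: [0.6145, -0.3484, 0.0763]
tool_rot: [1.034, 2.965, -0.001]
contact_force: [1.0, 0.2, 2.9]
opening: 0.0244
grip_force: 39.4
```

```bash
python3 go.py .615 -.3478 .21
```

```text
t 12.225 pos [ 0.6145 -0.3484  0.0763] y [0.622 0.783 0.   ] shift cm [ -0.02   0.08 -13.37] rows 3.0 op 0.024376210760020934 grip 39.42271113395691 F [1.  0.2 2.9]
```

send_rows([
  [2.2, [0, 0, -1.5], 0],
  [2.2, [0, 0, -3], 0],
  [2.2, [0, 0, -4], 0],
  [2.2, [0, 0, -4], 0],
  [2.2, [0, 0, -2], 0],
  [2.2, [0, 0, 0], 0],
])

```text
t: 12.98
tool_pos: [0.6146, -0.3486, 0.2225]
tool_rot: [1.033, 2.963, -0.002]
contact_force: [-0.3, 0.1, -3.0]
opening: 0.025
grip_force: 39.4
```

```bash
python3 go.py .525 .1135 .215
```

```text
t 12.975 pos [ 0.6146 -0.3486  0.2225] y [0.622 0.783 0.   ] shift cm [35.75 30.62  0.62] rows 8.0 op 0.024959905080198064 grip 39.35738146305084 F [-0.3  0.1 -3. ]
```

send_rows([
  [2.2, [1.5, 1.3, 0], 0],
  [2.2, [3, 2.6, 0], 0],
  [2.2, [3.5, 3, 0], 0],
  [2.2, [3.5, 3, 0], 0],
  [2.2, [3.5, 3, 0], 0],
  [2.2, [3.5, 3, 0], 0],
  [2.2, [3.5, 3, 0], 0],
  [2.2, [3.5, 3, 0], 0],
  [2.2, [3.5, 3, 0], 0],
  [2.2, [3, 2.6, 0], 0],
])

```text
t: 14.22
tool_pos: [0.5317, 0.0686, 0.2174]
tool_rot: [-1.031, -2.963, 0.002]
contact_force: [0.0, -0.9, -1.7]
opening: 0.0248
grip_force: 39.4
```

send_rows([
  [2.2, [2, 1.7, 0], 0],
  [2.2, [1, 0.4, 0], 0],
  [2.2, [0, 0, 0], 0],
  [2.2, [0, 0, 0], 0],
])

```text
t: 14.72
tool_pos: [0.5237, 0.1006, 0.2198]
tool_rot: [-1.035, -2.966, 0.001]
contact_force: [-0.8, -0.7, -1.5]
opening: 0.0245
grip_force: 39.4
```

```bash
python3 go.py .525 .1135 .0803; python3 - <<'E'
from h import *
a=ctrl.get_image("scene")["frame"][120:270,240:440];b=ctrl.get_image("side")["frame"][30:180,200:400]
save("c3",cv2.resize(np.hstack([a,b]),None,fx=2,fy=2,interpolation=cv2.INTER_CUBIC))
E
```

```text
t 14.725 pos [0.5237 0.1006 0.2198] y [ 0.622  0.783 -0.001] shift cm [ 0.7   1.11 13.95] rows 3.0 op 0.024517644712100956 grip 39.44706737995148 F [-0.8 -0.7 -1.5]
```

View pics/c3.png

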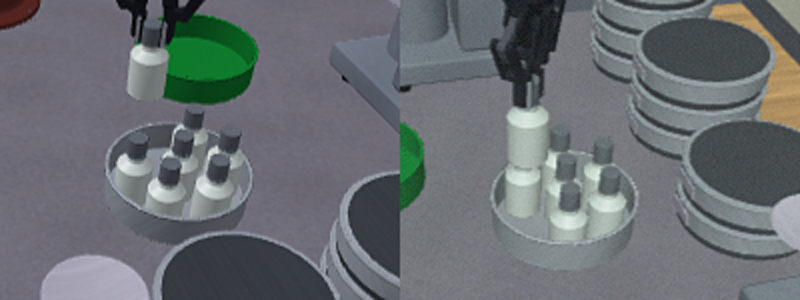

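The pictures show the first bottle upright in its place, left crop (168,190) and right crop (607,205). The second hangs upright with the rear-left place open, left crop (155,145). I correct x and y first, then lower.

send_rows([
  [2.2, [0.7, 1.1, 0], 0],
  [2.2, [0, 0, 2], 0],
  [2.2, [0, 0, 2], 0],
  [2.2, [0, 0, 0], 0],
  [2.2, [0, 0, 0], 0],
])

```text
t: 15.45
tool_pos: [0.5251, 0.1142, 0.1799]
tool_rot: [-1.034, -2.966, 0.0]
contact_force: [0.2, 0.7, -1.4]
opening: 0.0247
grip_force: 39.5
```

```bash
python3 go.py .525 .1135 .0803
```

```text
t 15.45 pos [0.5251 0.1142 0.1799] y [ 0.622  0.783 -0.   ] shift cm [-0.04 -0.05  9.96] rows 2.0 op 0.02470170732320031 grip 39.54277753829956 F [ 0.2  0.7 -1.4]
```

send_rows([
  [2.2, [0, 0, 2.5], 0],
  [2.2, [0, 0, 3], 0],
  [2.2, [0, 0, 2], 0],
  [2.2, [0, 0, 1], 0],
  [2.2, [0, 0, 0.8], 0],
  [2.2, [0, 0, 0.4], 0],
  [2.2, [0, 0, 0], 0],
  [2.2, [0, 0, 0], 0],
])

```text
t: 16.45
tool_pos: [0.5257, 0.1143, 0.084]
tool_rot: [1.034, 2.965, 0.001]
contact_force: [-0.2, -0.0, -1.5]
opening: 0.0248
grip_force: 39.6
```

send_rows([
  [2.2, [0, 0, 0.1], 0],
  [2.2, [0, 0, 0], 0],
])

```text
t: 16.7
tool_pos: [0.5252, 0.1143, 0.0824]
tool_rot: [1.034, 2.966, 0.0]
contact_force: [-0.1, 0.2, -1.1]
opening: 0.0249
grip_force: 39.6
```

send_rows([
  [2.2, [0, 0, 0.2], 0],
  [2.2, [0, 0, 0], 0],
])

```text
t: 16.95
tool_pos: [0.5253, 0.1143, 0.0803]
tool_rot: [1.034, 2.966, 0.0]
contact_force: [-0.1, -0.7, -0.9]
opening: 0.0245
grip_force: 39.7
```

send_rows([
  [2.2, [0, 0, 0.1], 0],
  [2.2, [0, 0, 0], 0],
])

```text
t: 17.2
tool_pos: [0.5256, 0.1143, 0.0802]
tool_rot: [1.034, 2.966, 0.0]
contact_force: [-2.6, -0.4, 4.6]
opening: 0.0248
grip_force: 40.2
```

On the floor. Release and retreat.

send_rows([
  [3, [0, 0, 0], 0],
  [4, [0, 0, 0], 0],
  [4.4, [0, 0, 0], 0],
  [4.4, [0, 0, -1], 0],
  [4.4, [0, 0, -3], 0],
  [4.4, [0, 0, -4], 0],
  [4.4, [0, 0, -4], 0],
  [4.4, [0, -3, -2], 0],
  [4.4, [0, -4, 0], 0],
  [4.4, [0, -4, 0], 0],
])

```text
t: 18.45
tool_pos: [0.4564, 0.0274, 0.2206]
tool_rot: [1.032, 2.965, 0.0]
contact_force: [0.8, -0.5, 0.7]
opening: 0.0438
grip_force: 0.0
```

send_rows([
  [4.4, [0, -4, 0], 0],
  [4.4, [0, -3, 0], 0],
  [4.4, [0, 0, 0], 0],
  [4.4, [0, 0, 0], 0],
])

```text
t: 18.95
tool_pos: [0.4137, -0.0265, 0.2199]
tool_rot: [1.034, 2.965, 0.001]
contact_force: [-0.3, -0.8, 0.2]
opening: 0.0442
grip_force: 0.0
```

```bash
python3 - <<'E'
from h import *
a=ctrl.get_image("scene")["frame"][120:270,240:440];b=ctrl.get_image("side")["frame"][30:180,200:400]
save("c4",cv2.resize(np.hstack([a,b]),None,fx=2,fy=2,interpolation=cv2.INTER_CUBIC))
E
```

```text
(no output)
```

View pics/c4.png

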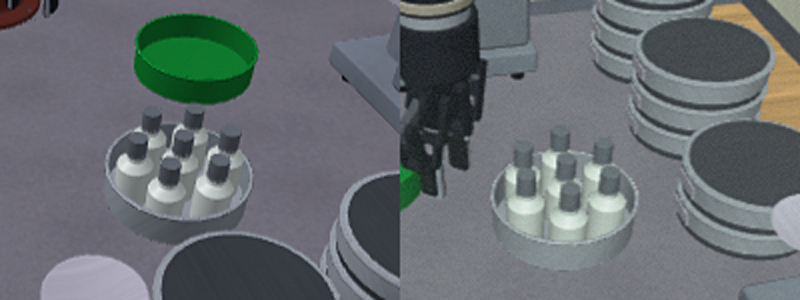

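All seven bottles stand upright in the honeycomb. The new ones are at left crop (152,125) and (168,180), and right crop (526,200) and (607,200), with the gripper clear of everything.

```bash
python3 -c "from station import ctrl; print(ctrl.finish_job())"
```

```text
the job is handed in; nothing more can be done
None
```

Both matching bottles stand upright on the pan floor in the two empty places, and the job was handed in at about 19 s of the 64 s allowed, with the gripper touching nothing.

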